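# Find the socket that fits the wheel nut

## Robot

A 6-joint arm with a two-finger parallel gripper is mounted at the origin on a cart in front of the work surface, level with it; the furniture and walls round the work are solid. World frame = base frame: x ahead of the robot, y to its left, z up, the work surface at z = 0. Lengths are in m, angles in rad, forces in N, time in s.
With the tool pointing down it reaches from about 0.3 to 0.875 m from the base axis. Payload 4.2 kg.
Tool frame: the origin (TCP) lies at the very end of the fingers, on their centre line; the grasp point (between the pads) lies 19 mm behind it; z points along the fingers, y is the line along which they close (so a half turn about z gives the same grasp; the last joint's range is limited). The gripper opens to 85 mm and grips with 20 to 120 N. Pads are 22 mm wide; open, the fingers measure 114 mm over their backs; the gripper's body (76 mm by 85 mm) begins 54 mm behind the grasp point. The pads swing forward as they close: fully open they stand 13 mm farther back than shut.
Start: joints at [-1.179, 0.32, 1.565, -0, 1.257, -0.02], TCP at [0.23, -0.527, 0.231] pointing down, gripper open.
Joint ranges: [-3.11, 3.11], [-0.84, 2.01], [0.21, 2.61], [-1.34, 4.49], [0.05, 2.63], [-2.56, 2.56]. Speed limits (rad/s): [2.57, 2.57, 3.14, 3.14, 3.14, 3.14].

## Interface

Orientations are given as a 3x3 rotation matrix whose columns are the frame's x, y, z axes.
In Python, from workcell import monitor, optics, ticket gives the robot as it stands.
- The arm moves only by the shell command python3 -m pendant 'ROWS' [OPENING]. ROWS is JSON, a list of rows, each a list of 2 entries, a list of its own where there are three numbers: the shift along the tool's x, y, z in cm, then the turn, a rotation vector about the tool's x, y, z in rad. In form: [[[x, y, z], [wx, wy, wz]], ...]. A call has 1 to 12 rows; each row shifts and turns the commanded pose from where the row before left it, along the tool's axes as they then stand; what a row does not reach is not made up. A row lasts 1/12 s, in which the tool goes at most 41.7 mm and 7.16 degrees, less where a joint would pass 70% of its speed; a pose out of reach is approached as far as the arm can. A call is refused whole if a number of a shift passes 4.17 or a number of a turn 0.125, either way. A call with a gripper value outside its range is refused whole. OPENING is the opening in per cent of the stroke, from 0 (shut) to 100 (fully open), set as the call begins (- or left out, the last holds). The fingers move at their own pace and stop on an object; the grip force is fixed at half the most. Time passes only in rows, so rows that do not move let the fingers close. It gives the time, the measured TCP pose, the force, the opening and the grip force at its end, in the units of the state.
- monitor.state(): the state, without advancing time (a new reading comes with each control period).
- optics.snapshot(name): name is "side" or "top"; returns a dict with "color" (480x640x3 uint8, red, green, blue), "z_map" (480x640 float32, m along the optical axis (not along the pixel's ray), 0 where there is no reading), "fx", "fy", "cx", "cy" (pixels), "k1" (the pictures are not rectified: a ray, as slopes to the right and down, at radius r is drawn at 1 + k1 r^2 times it, then the intrinsics apply), "rvec" (rotation vector, rad) and "tvec" (3), from world to camera coordinates, as OpenCV has them. Camera axes: x right, y down, z forward; pixel columns grow to the right and rows downward; lengths in m; the calibration is good to about 2 mm. A picture is of the moment at which its call begins.
- ticket.sign_off(): hands the job in; it is judged then, once.
The state is a dict: "t": time; "joint_pos": joint angles; "qvel": joint speeds; "joint_efforts": joint torques, N m; "position": TCP position; "tcp_rot": TCP orientation; "force": force on the tool from outside, world axes, zero at the start; "torque": the same for the moment, N m; "gripper_width": finger opening in m; "grasp_force": force on a finger pad.
Only numpy, scipy, OpenCV 4.12 (cv2) and the standard library are available. Lean on these libraries where they do the work, as an engineer would, in place of code of your own. Each camera call takes 0.05 s, during which the arm holds its last target. There are 200 camera calls.

## Task

Two look-alike sockets stand mouth down on the worktop, and one of them fits the hex nut on the left-hand wheel stand. Try them on that nut without forcing until one goes fully home over it, and finish still gripping that socket, fully seated and upright on the nut; the socket that does not fit must be left standing upright on the worktop. Leave the right-hand wheel stand and the other things alone.

Things in the scene. Friction and masses are not known exactly. Their poses are not given: they have to be found in the camera images.
- hub_p_seat (a point): a fixed wheel stand: base 80 mm in diameter, abrasive wheel 52 mm, steel washer 45 mm, on it a fixed hex nut 14 mm tall, 20 mm across flats, with a 12 mm stud 15 mm above it. May be the left (+y) or the right stand. Point: centre of the washer's top, on the nut's axis, at the nut's foot, 34 mm above the worktop; z up; two flats of the nut look along +-x
- hub_q_seat (a point): the other stand: alike, same point and axes, but nut 26 mm across flats, 14 mm tall, no stud above it. On both: nut's top 3 mm taper as a lead-in; the fitting socket goes down until its rim rests on the washer (adapter centre 62.5 mm above this point); a wrong one stops with its rim 13 to 14 mm above the washer
- socket_a_grip (a point): one of two sockets alike from outside: steel body 40 mm in diameter, 40 mm tall, hex mouth in its underside; centred on it a dark square drive adapter 16x16 mm, 45 mm tall, to grip; 0.2 kg. Stands mouth down on the worktop. Point: adapter's centre, on the axis, 62.5 mm above the mouth's rim; z up. Adapter faces look along +-x and +-y, two flats of the hex mouth along +-x
- socket_b_grip (a point): the other socket: outside, point and axes as for socket_a. The two hidden mouths differ in width and depth; which of them fits which nut is not known and must be tried. The one that fits has 1 mm of play each side and 8 degrees either way in turning; it repeats every 60 degrees
- spanner_mid (a point): bystander, loose: flat open-ended spanner, 131 mm long along its own y, 8 mm thick, lying to the right of the wheel stands. The point is its centre. Leave it where it is
- knob_weight_mid (a point): bystander, loose: brass knob weight, 36 mm in diameter, 53 mm tall, standing beyond the wheel stands. The point is its centre. Leave it where it is
- tape_mid (a point): bystander, loose: roll of masking tape, 78 mm in diameter, 24 mm tall, lying to the right of the sockets. The point is its centre. Leave it where it is
Things that resemble listed ones, but are neither listed nor needed, are in the scene too. Leave any brown or yellow look-alike of the part that bears socket_a_grip alone.

How it is judged:
By the outcome, as a careful person would: the job done as asked, in the order asked, and still so for the second after the job is handed in, while the arm keeps its last pose, push and grip.
It also fails if it takes over 51 s, if anything falls off the work surface, if the arm or the gripper's body presses on something with over 40 N, if the wrist force passes 120 N, or if a joint passes its speed limit or range.

## Working session

There is one attempt and no reset: what is moved stays moved. The work goes in short steps, Python scripts to look and compute and a shell command to move; the robot and the scene stay as the last step left them, time stands still between calls to the robot, and variables do not carry over. Pictures are saved under pics/ and viewed, at most 10 in all, crops included, and the job is handed in when it is done.

```bash
mkdir -p pics
cat > h.py <<'E'
import numpy as np,cv2,pickle
from workcell import monitor,optics
def snap(n,save=None):
    s=optics.snapshot(n)
    pickle.dump(s,open(f'{n}.pkl','wb'))
    if save: cv2.imwrite(f'pics/{save}.png',s['color'][:,:,::-1])
    return s
def load(n): return pickle.load(open(f'{n}.pkl','rb'))
def ray(s,u,v):
    K=np.array([[s['fx'],0,s['cx']],[0,s['fy'],s['cy']],[0,0,1.]])
    p=cv2.undistortPoints(np.array([[[u,v]]],float),K,np.array([s['k1'],0,0,0,0.]))[0,0]
    R=cv2.Rodrigues(np.array(s['rvec'],float))[0];t=np.array(s['tvec'],float).ravel()
    return -R.T@t, R.T@np.array([p[0],p[1],1]),
def at_z(s,u,v,z):
    c,d=ray(s,u,v); return c+d*(z-c[2])/d[2]
def at_d(s,u,v):
    c,d=ray(s,u,v); return c+d*float(s['z_map'][int(round(v)),int(round(u))])
def proj(s,P):
    K=np.array([[s['fx'],0,s['cx']],[0,s['fy'],s['cy']],[0,0,1.]])
    return cv2.projectPoints(np.array(P,float).reshape(-1,1,3),np.array(s['rvec'],float),np.array(s['tvec'],float),K,np.array([s['k1'],0,0,0,0.]))[0][:,0]
E
python3 -c "
from h import *
for n in('top','side'):
  s=snap(n,n+'0');print(n,ray(s,320,240),s['k1'])
st=monitor.state();print(st['t'],st['tcp_rot'],st['force'])"
```

```text
top (array([ 0.40858272, -0.41522815,  0.90161341]), array([ 0.19646977,  0.0382189 , -0.97988741])) -0.1296022925318999
side (array([0.49288635, 0.2609435 , 0.60094702]), array([ 0.09391372, -0.75904685, -0.64440608])) 0.017458030249321133
0.1 [[ 9.16404778e-01  4.00252276e-01 -6.30806736e-04]
 [ 4.00252773e-01 -9.16403578e-01  1.48326478e-03]
 [ 1.56065537e-05 -1.61175308e-03 -9.99998701e-01]] [-1.4642141  -1.13891148  0.03365574]
```

View pics/top0.png

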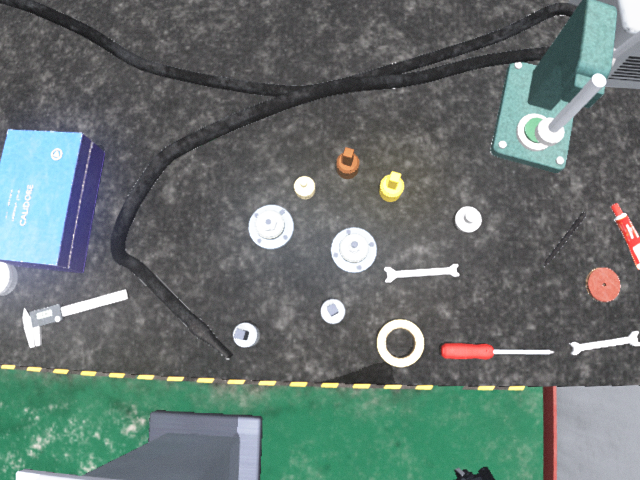

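View pics/side0.png

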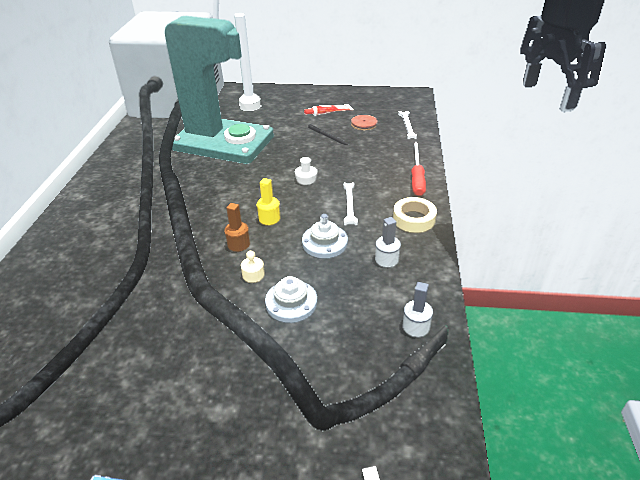

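Left stand at top (271,227), side (290,298); right stand (355,250)/(325,235), with a stud. Candidate sockets: steel ones at top (246,335) and (333,312), side (417,310) and (388,245). Look-alikes are brown (348,163), yellow (392,187) and the grey-white piece (468,220), which has no dark adapter. I choose the two steel ones with dark adapters and will check them close up.

```bash
python3 -c "
from h import *
t=load('top')['color'][:,:,::-1];s=load('side')['color'][:,:,::-1]
f=lambda im,u,v:cv2.resize(im[v-25:v+25,u-33:u+33],(396,300),interpolation=cv2.INTER_CUBIC)
cv2.imwrite('pics/c1.png',np.vstack([np.hstack([f(t,246,335),f(t,333,312)]),np.hstack([f(t,271,227),f(s,290,298)])]))
cv2.imwrite('pics/c2.png',np.hstack([f(s,417,305),f(s,388,240)]))
S=load('top');Z=load('side')
for n,u,v in(('qtop',271,224),('a',246,335),('b',333,312)):print(n,at_d(S,u,v))
"
```

```text
qtop [ 0.60617693 -0.29706328  0.04464391]
a [ 0.4171805  -0.26827525  0.06534723]
b [ 0.45733734 -0.40750862  0.08423123]
```

View pics/c1.png

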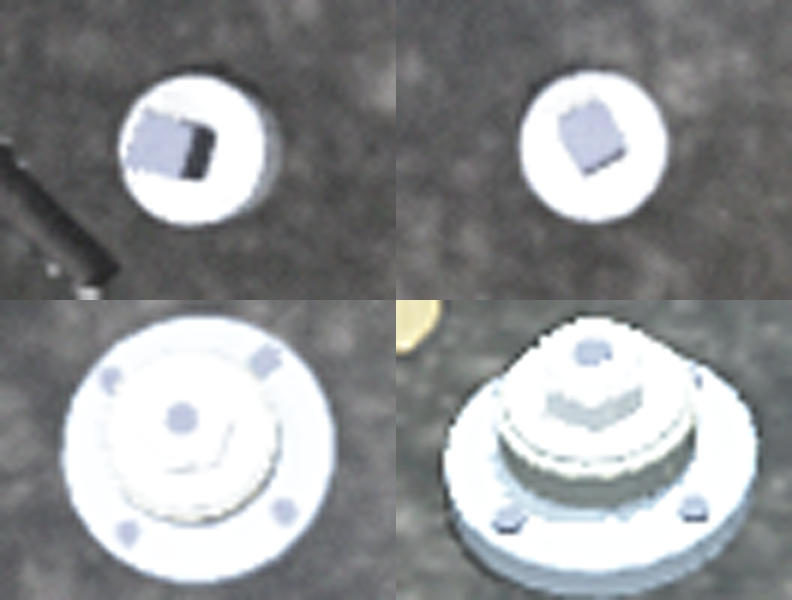

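View pics/c2.png

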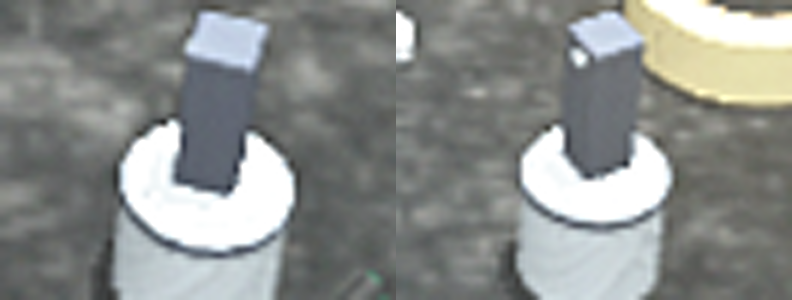

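Both are steel cylinders with dark square adapters, as described. The adapters are yawed: A's top face centre is at about (162,145) in the crop and B's at about (592,135). The left nut has no tall stud; its hexagon shows a flat boundary and a corner towards the side camera. I'll get centres and yaws from the depth.

```bash
cat > m.py <<'E'
from h import *
def cloud(s):
    h,w=s['z_map'].shape;v,u=np.mgrid[:h,:w]
    K=np.array([[s['fx'],0,s['cx']],[0,s['fy'],s['cy']],[0,0,1.]])
    p=cv2.undistortPoints(np.stack([u,v],-1).reshape(-1,1,2).astype(float),K,np.array([s['k1'],0,0,0,0.]))[:,0]
    R=cv2.Rodrigues(np.array(s['rvec'],float))[0];t=np.array(s['tvec'],float).ravel()
    z=s['z_map'].reshape(-1,1).astype(float)
    P=(np.c_[p,np.ones(len(p))]*z-t)@R
    P[z[:,0]<=0]=np.nan
    return P
def show(P,c,r,lo,hi,n,pts=False):
    m=(np.hypot(P[:,0]-c[0],P[:,1]-c[1])<r)&(P[:,2]>lo)&(P[:,2]<hi);Q=P[m]
    if len(Q)<5: print(n,len(Q));return
    (cx,cy),(a,b),ang=cv2.minAreaRect((Q[:,:2]*1000).astype(np.float32))
    cc,rr=cv2.minEnclosingCircle((Q[:,:2]*1000).astype(np.float32))
    print(n,len(Q),'z',np.median(Q[:,2]).round(4),'rect',round(cx,1),round(cy,1),round(a,1),round(b,1),'ang',round(ang,1),'circ',np.round(cc,1),round(rr,1))
if __name__=='__main__':
  for cam in('top','side'):
    P=cloud(load(cam));print(cam)
    for n,c in(('A',(.415,-.265)),('B',(.455,-.405))):
        show(P,c,.035,.077,.1,n+' adapter');show(P,c,.035,.034,.044,n+' body')
    c=(.60,-.30)
    show(P,c,.05,.042,.055,'nut');show(P,c,.05,.031,.037,'washer');show(P,c,.05,.005,.016,'base')
    for z in np.arange(0,.06,.004): print(round(z,3),int(((np.hypot(P[:,0]-c[0],P[:,1]-c[1])<.05)&(abs(P[:,2]-z)<.002)).sum()),end=' ')
    print()
E
python3 m.py
python3 -c "
from h import *
o=[]
for n,u,v in(('top',271,226),('side',290,295)):
    g=load(n)['color'][v-25:v+25,u-33:u+33]
    g=cv2.resize(g,(396,300),interpolation=cv2.INTER_CUBIC)[:,:,::-1].astype(float)
    o.append(np.clip((g-185)*255/70,0,255).astype(np.uint8))
cv2.imwrite('pics/c3.png',cv2.resize(np.hstack(o),(792,300)))"
```

```text
top
A adapter 109 z 0.0831 rect 418.6 -260.4 16.6 16.4 ang 77.2 circ [ 418.2 -260.8] 10.5
A body 275 z 0.0371 rect 418.8 -260.7 38.3 38.7 ang 47.3 circ [ 418.3 -260.2] 20.4
B adapter 105 z 0.0825 rect 461.9 -405.6 16.4 15.8 ang 33.0 circ [ 462.2 -405.8] 10.0
B body 303 z 0.0372 rect 461.2 -406.2 38.4 38.5 ang 1.8 circ [ 461.9 -405.9] 20.1
nut 189 z 0.0456 rect 610.1 -291.6 27.7 25.6 ang 33.1 circ [ 610.5 -291.7] 14.2
washer 226 z 0.0325 rect 609.6 -292.6 45.0 45.0 ang 37.2 circ [ 610. -293.] 23.9
base 790 z 0.0107 rect 608.8 -292.1 76.2 78.7 ang 31.1 circ [ 609.9 -291.6] 40.1
0.0 448 0.004 18 0.008 264 0.012 487 0.016 44 0.02 18 0.024 21 0.028 163 0.032 256 0.036 39 0.04 15 0.044 115 0.048 74 0.052 0 0.056 0 
side
A adapter 141 z 0.0843 rect 418.7 -258.5 17.5 17.1 ang 77.3 circ [ 417.7 -258.2] 10.0
A body 361 z 0.0393 rect 418.6 -255.0 36.2 38.8 ang 87.2 circ [ 418.3 -256.9] 20.7
B adapter 109 z 0.0841 rect 462.5 -403.6 16.1 18.0 ang 28.4 circ [ 462.8 -403.5] 10.7
B body 240 z 0.0395 rect 462.3 -399.8 31.7 38.6 ang 87.1 circ [ 462.7 -403.6] 20.5
nut 211 z 0.0478 rect 610.1 -288.8 24.3 27.2 ang 8.6 circ [ 610.6 -290.3] 15.1
washer 353 z 0.0339 rect 609.6 -286.2 50.5 45.8 ang 11.4 circ [ 609.9 -288.9] 25.9
base 724 z 0.0133 rect 607.9 -283.6 77.5 68.5 ang 10.8 circ [ 609.9 -289.1] 40.4
0.0 589 0.004 95 0.008 54 0.012 446 0.016 254 0.02 39 0.024 58 0.028 76 0.032 232 0.036 180 0.04 31 0.044 47 0.048 156 0.052 8 0.056 0
```

View pics/c3.png

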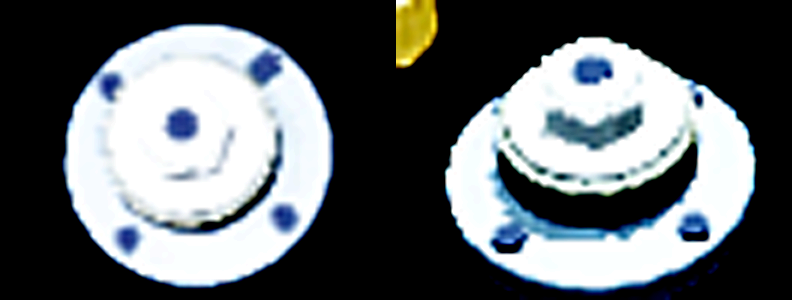

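Nut yaw is about +8.5°, from its edges, the screw pattern and the depth. A's adapter yaw is about −13° and B's about 30° (each mod 90), so each mouth has two possible phases against the hex. A goes first.

```bash
cat > go.py <<'E'
import sys
from h import *
x,y,z,yaw=map(float,sys.argv[1:])  # mm, deg
s=monitor.state();R=np.array(s['tcp_rot']);p=np.array(s['position'])
d=R.T@(np.array([x,y,z])/1000-p)*100
c=np.degrees(np.arctan2(R[1,0],R[0,0]))
yr=np.radians(yaw);T=np.array([[np.cos(yr),np.sin(yr),0],[np.sin(yr),-np.cos(yr),0],[0,0,-1]])
print('shift(cur tool)',d.round(2),'after turn',(T.T@(np.array([x,y,z])/1000-p)*100).round(2),'rotvec',cv2.Rodrigues(R.T@T)[0].ravel().round(3),'yaw now',c.round(2),'t',s['t'],'p',(p*1000).round(1),'F',np.round(s['force'],1),'w',s['gripper_width'],s['grasp_force'])
E
python3 go.py 418.3 -259.8 120 -12.8
```

```text
shift(cur tool) [ 27.93 -16.89  11.08] after turn [ 12.45 -30.18  11.06] rotvec [-0.002  0.     0.635] yaw now 23.59 t 0.1 p [ 230.  -526.5  230.6] F [-1.5 -1.1  0. ] w 0.08530195164922627 0.0
```

```bash
python3 -m pendant '[[[0,0,0],[0,0,0.106]],[[0,0,0],[0,0,0.106]],[[0,0,0],[0,0,0.106]],[[0,0,0],[0,0,0.106]],[[0,0,0],[0,0,0.106]],[[0,0,0],[0,0,0.105]]]' 100; python3 -m pendant '[[[1.25,-3.02,0.7],[0,0,0]],[[1.25,-3.02,0.7],[0,0,0]],[[1.25,-3.02,0.7],[0,0,0]],[[1.25,-3.02,0.7],[0,0,0]],[[1.25,-3.02,0.7],[0,0,0]],[[1.25,-3.02,0.7],[0,0,0]],[[1.25,-3.02,1.3],[0,0,0]],[[1.25,-3.02,1.3],[0,0,0]],[[1.25,-3.02,2.1],[0,0,0]],[[1.25,-3.02,2.1],[0,0,0]],[[0,0,0],[0,0,0]]]'; python3 go.py 418.3 -259.8 46 -12.8
```

```text
t: 0.6
position: [0.23, -0.5267, 0.2308]
tcp_rot: [[0.974, -0.226, -0.0], [-0.226, -0.974, 0.001], [-0.001, -0.001, -1.0]]
force: [-0.7, 0.6, -0.8]
gripper_width: 0.0854
grasp_force: 0.0
t: 1.52
position: [0.4188, -0.2547, 0.1176]
tcp_rot: [[0.976, -0.217, -0.006], [-0.217, -0.976, 0.006], [-0.007, -0.005, -1.0]]
force: [0.1, 0.7, 0.0]
gripper_width: 0.0854
grasp_force: 0.0
shift(cur tool) [0.11 0.54 7.15] after turn [0.06 0.51 7.16] rotvec [-0.005  0.007  0.004] yaw now -12.54 t 1.5167 p [ 418.8 -254.7  117.6] F [0.1 0.7 0. ] w 0.08543041910810704 0.0
```

```bash
python3 -m pendant '[[[0,0,1.5],[0,0,0]],[[0,0,1.5],[0,0,0]],[[0,0,0],[0,0,0]],[[0,0,0],[0,0,0]]]'; python3 go.py 418.3 -259.5 46 -12.8
```

```text
t: 1.85
position: [0.4183, -0.26, 0.0909]
tcp_rot: [[0.975, -0.221, -0.002], [-0.221, -0.975, 0.001], [-0.002, -0.001, -1.0]]
force: [-1.3, -0.4, 0.3]
gripper_width: 0.0852
grasp_force: 0.0
shift(cur tool) [-0.01 -0.05  4.49] after turn [-0.02 -0.05  4.49] rotvec [-0.001  0.002  0.   ] yaw now -12.8 t 1.85 p [ 418.3 -260.    90.9] F [-1.3 -0.4  0.3] w 0.08521260173633663 0.0
```

```bash
python3 -c "
from h import *
s=snap('side');st=monitor.state();p=np.array(st['position'])
im=s['color'][:,:,::-1].copy()
u,v=proj(s,[p])[0]
print(u,v)
u,v=417,290
cv2.imwrite('pics/n1.png',cv2.resize(im[v-75:v+75,u-100:u+100],(800,600),interpolation=cv2.INTER_CUBIC))"
```

```text
420.9011960637099 281.69660100474323
```

View pics/n1.png

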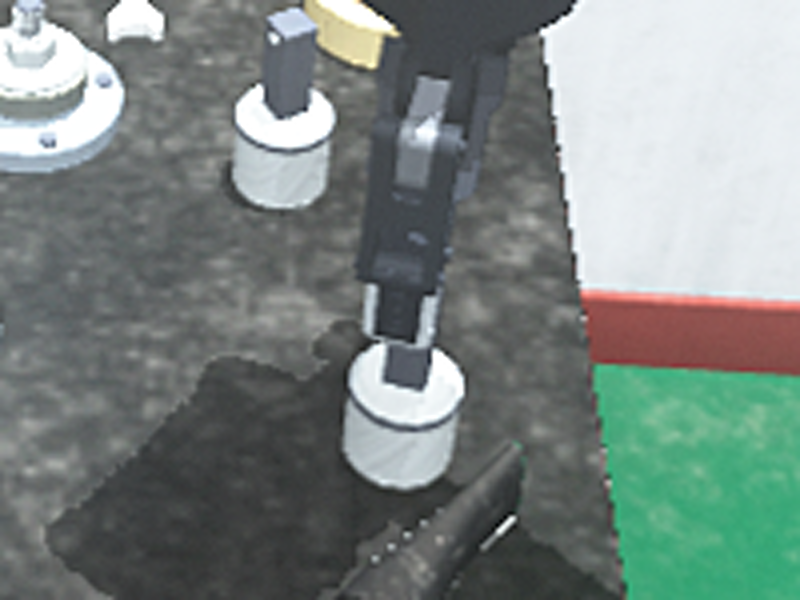

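The fingers straddle socket A's adapter in line with its faces: finger at about (400,310), adapter at about (408,365) in the crop. Descending and closing.

```bash
python3 -m pendant '[[[0,0,1.5],[0,0,0]],[[0,0,1.5],[0,0,0]],[[0,0,1.4],[0,0,0]],[[0,0,0],[0,0,0]]]'; python3 -m pendant '[[[0,0,0],[0,0,0]],[[0,0,0],[0,0,0]],[[0,0,0],[0,0,0]],[[0,0,0],[0,0,0]],[[0,0,0],[0,0,0]],[[0,0,0],[0,0,0]],[[0,0,0],[0,0,0]],[[0,0,0],[0,0,0]]]' 0; python3 go.py 610.1 -291.2 125 8.5
```

```text
t: 2.23
position: [0.4179, -0.2599, 0.0463]
tcp_rot: [[0.975, -0.222, -0.002], [-0.222, -0.975, 0.001], [-0.003, -0.001, -1.0]]
force: [-1.0, -0.4, -0.0]
gripper_width: 0.0856
grasp_force: 0.0
t: 2.9
position: [0.4192, -0.2603, 0.0478]
tcp_rot: [[0.975, -0.221, 0.001], [-0.221, -0.975, -0.001], [0.001, 0.0, -1.0]]
force: [0.1, 0.6, 4.4]
gripper_width: 0.0148
grasp_force: 59.1
shift(cur tool) [19.31 -1.21 -7.71] after turn [18.43  5.88 -7.72] rotvec [ 0.001 -0.001 -0.371] yaw now -12.78 t 2.9 p [ 419.2 -260.3   47.8] F [0.1 0.6 4.4] w 0.014801973286471983 59.13540244102478
```

```bash
python3 -m pendant '[[[0,0,-2],[0,0,0]],[[0,0,-2.9],[0,0,0]],[[0,0,-2.9],[0,0,-0.093]],[[0,0,0],[0,0,-0.093]],[[0,0,0],[0,0,-0.093]],[[0,0,0],[0,0,-0.093]]]'; python3 -m pendant '[[[2.4,0.76,0],[0,0,0]],[[3,0.96,0],[0,0,0]],[[3,0.96,0],[0,0,0]],[[3,0.96,0],[0,0,0]],[[3,0.96,0],[0,0,0]],[[2.5,0.8,0],[0,0,0]],[[1.5,0.48,0],[0,0,0]],[[0,0,0],[0,0,0]],[[0,0,0],[0,0,0]],[[0,0,0],[0,0,0]]]'; python3 go.py 610.3 -291.4 97 8.5
```

```text
t: 3.4
position: [0.4187, -0.26, 0.1255]
tcp_rot: [[0.988, 0.153, 0.0], [0.153, -0.988, -0.0], [0.0, 0.0, -1.0]]
force: [0.6, -0.4, -0.6]
gripper_width: 0.0151
grasp_force: 58.8
t: 4.23
position: [0.6082, -0.2905, 0.1245]
tcp_rot: [[0.989, 0.148, -0.003], [0.148, -0.989, 0.001], [-0.002, -0.001, -1.0]]
force: [-0.7, -0.5, -2.2]
gripper_width: 0.0152
grasp_force: 58.9
shift(cur tool) [0.2  0.12 2.75] after turn [0.2  0.12 2.75] rotvec [-0.001  0.002  0.   ] yaw now 8.52 t 4.2333 p [ 608.2 -290.5  124.5] F [-0.7 -0.5 -2.2] w 0.015213713834312316 58.85157108306885
```

```bash
python3 -m pendant '[[[0.2,0.1,1],[0,0,0]],[[0,0,0.8],[0,0,0]],[[0,0,0],[0,0,0]],[[0,0,0],[0,0,0]]]' | grep -E "^(t|pos|force)"; python3 -c "
from m import *
for c in('side','top'):
    P=cloud(snap(c,'h_'+c));print(c)
    q=(.6103,-.291)
    show(P,q,.045,.09,.103,'bodytop');show(P,q,.05,.005,.016,'base')
    m=(np.hypot(P[:,0]-q[0],P[:,1]-q[1])<.03)&(P[:,2]>.066)&(P[:,2]<.09);Q=P[m][:,:2]
    from scipy.optimize import least_squares
    print(len(Q))
    if len(Q)>20: print((least_squares(lambda a:np.hypot(Q[:,0]-a[0],Q[:,1]-a[1])-.02,q,loss='soft_l1',f_scale=.001).x*1000).round(1))
"
```

```text
t: 4.57
position: [0.6106, -0.2914, 0.1063]
tcp_rot: [[0.989, 0.148, -0.002], [0.148, -0.989, 0.001], [-0.002, -0.001, -1.0]]
force: [0.8, 0.0, -1.0]
side
bodytop 324 z 0.0973 rect 607.1 -286.5 39.6 31.1 ang 21.9 circ [ 608.2 -290.4] 20.7
base 868 z 0.0131 rect 608.9 -283.8 79.1 69.0 ang 9.9 circ [ 609.9 -289.4] 40.7
318
[ 608.9 -292.2]
top
bodytop 196 z 0.0957 rect 599.7 -294.9 20.4 39.9 ang 11.1 circ [ 608.  -293.3] 20.0
base 680 z 0.0107 rect 604.4 -293.3 68.1 79.3 ang 20.8 circ [ 609.6 -291.3] 39.9
73
[ 609.8 -292.4]
```

```bash
python3 -m pendant '[[[0.1,-0.1,0.4],[0,0,0]],[[0,0,0.3],[0,0,0]],[[0,0,0.2],[0,0,0]],[[0,0,0.1],[0,0,0]],[[0,0,0.1],[0,0,0]],[[0,0,0.1],[0,0,0]],[[0,0,0.1],[0,0,0]],[[0,0,0],[0,0,0]]]' | grep -E "^(t|pos|force)"
```

```text
t: 5.33
position: [0.6127, -0.2906, 0.0956]
tcp_rot: [[0.989, 0.148, 0.001], [0.148, -0.989, -0.0], [0.001, 0.0, -1.0]]
force: [-1.4, 0.2, 3.9]
```

```bash
python3 -m pendant '[[[0,0,0.1],[0,0,0.087]],[[0,0,0],[0,0,0.087]],[[0,0,0],[0,0,0.087]],[[0,0,0],[0,0,0]]]' | grep -E "^(t|pos|force)";  python3 -m pendant '[[[0,0,0.1],[0,0,0.087]],[[0,0,0],[0,0,0.087]],[[0,0,0],[0,0,0.087]],[[0,0,0],[0,0,0]],[[0,0,0],[0,0,0]]]' | grep -E "^(t|pos|force)"; python3 go.py 611 -290.5 95 -21.5
```

```text
t: 5.67
position: [0.6132, -0.2917, 0.0957]
tcp_rot: [[0.993, -0.115, 0.003], [-0.115, -0.993, -0.003], [0.003, 0.003, -1.0]]
force: [-2.0, -1.7, 7.5]
t: 6.08
position: [0.6136, -0.2923, 0.0957]
tcp_rot: [[0.931, -0.364, 0.004], [-0.364, -0.931, -0.004], [0.005, 0.002, -1.0]]
force: [-2.2, -1.3, 10.8]
shift(cur tool) [-0.3  -0.07  0.06] after turn [-0.3  -0.07  0.07] rotvec [ 0.002 -0.005  0.002] yaw now -21.37 t 6.0833 p [ 613.6 -292.3   95.7] F [-2.2 -1.3 10.8] w 0.015097418572385717 60.43715715408325
```

```bash
python3 -m pendant '[[[-0.15,-0.05,-0.2],[0,0,0]],[[-0.15,-0.05,0],[0,0,0]],[[0,0,0.1],[0,0,0]],[[0,0,0.1],[0,0,0]],[[0,0,0],[0,0,0]],[[0,0,0],[0,0,0]]]' | grep -E "^(t|pos|force)"; python3 -m pendant '[[[0,0,0],[0,0,-0.087]],[[0,0,0],[0,0,-0.087]],[[0,0,0],[0,0,-0.087]],[[0,0,0],[0,0,0]]]' | grep -E "^(t|pos|force)";  python3 -m pendant '[[[0,0,0],[0,0,-0.087]],[[0,0,0],[0,0,-0.087]],[[0,0,0],[0,0,-0.087]],[[0,0,0],[0,0,0]],[[0,0,0],[0,0,0]]]' | grep -E "^(t|pos|force)"
```

```text
t: 6.58
position: [0.6114, -0.2895, 0.0955]
tcp_rot: [[0.931, -0.364, 0.004], [-0.364, -0.931, -0.003], [0.005, 0.001, -1.0]]
force: [-1.5, -1.6, 13.1]
t: 6.92
position: [0.6113, -0.2893, 0.0955]
tcp_rot: [[0.994, -0.109, 0.004], [-0.109, -0.994, -0.003], [0.004, 0.002, -1.0]]
force: [-2.3, -0.2, 13.4]
t: 7.33
position: [0.6113, -0.2894, 0.0954]
tcp_rot: [[0.989, 0.149, 0.004], [0.149, -0.989, -0.003], [0.004, 0.003, -1.0]]
force: [-1.3, 0.7, 12.1]
```

A perches about 13.7 mm above the washer at both phases, so it looks like the wrong one. Putting it back.

```bash
python3 -m pendant '[[[0,0,-1.5],[0,0,0]],[[0,0,-1.5],[0,0,0]],[[-2.4,-0.76,0],[0,0,0]],[[-3,-0.96,0],[0,0,0]],[[-3,-0.96,0],[0,0,0]],[[-3,-0.96,0],[0,0,0]],[[-3,-0.96,0],[0,0,0]],[[-2.5,-0.8,0],[0,0,0]],[[-1.5,-0.48,0],[0,0,0]],[[0,0,0],[0,0,0]],[[0,0,0],[0,0,0]],[[0,0,0],[0,0,0]]]'| grep -E "^(t|pos|force)"; python3 go.py 419 -260 49 8.5
```

```text
t: 8.33
position: [0.4205, -0.2579, 0.1223]
tcp_rot: [[0.989, 0.148, 0.001], [0.148, -0.989, -0.0], [0.001, 0.001, -1.0]]
force: [-0.6, -0.3, -0.9]
shift(cur tool) [-0.19  0.18  7.33] after turn [-0.18  0.18  7.33] rotvec [ 0.001 -0.001  0.   ] yaw now 8.53 t 8.3333 p [ 420.5 -257.9  122.3] F [-0.6 -0.3 -0.9] w 0.015031939220148638 58.72815728187561
```

```bash
python3 -m pendant '[[[0,0,2.2],[0,0,0]],[[0,0,2.2],[0,0,0]],[[0,0,1.6],[0,0,0]],[[0,0,0.7],[0,0,0]],[[0,0,0.3],[0,0,0]],[[0,0,0.2],[0,0,0]],[[0,0,0.2],[0,0,0]],[[0,0,0.1],[0,0,0]],[[0,0,0],[0,0,0]],[[0,0,0],[0,0,0]]]'| grep -E "^(t|pos|force)"
```

```text
t: 9.17
position: [0.4198, -0.2579, 0.0479]
tcp_rot: [[0.989, 0.148, 0.001], [0.148, -0.989, -0.001], [0.001, 0.001, -1.0]]
force: [0.2, -0.4, -2.0]
```

```bash
python3 -m pendant '[[[0,0,0.1],[0,0,0]],[[0,0,0.05],[0,0,0]],[[0,0,0],[0,0,0]]]'| grep -E "^(t|pos|force)"; python3 -m pendant '[[[0,0,0],[0,0,0]],[[0,0,0],[0,0,0]],[[0,0,0],[0,0,0]],[[0,0,0],[0,0,0]],[[0,0,0],[0,0,0]],[[0,0,0],[0,0,0]]]' 100| grep -E "^(t|pos|force|grip)"; python3 -m pendant '[[[0,0,-2.5],[0,0,0]],[[0,0,-2.8],[0,0,0]],[[0,0,-2.5],[0,0,0]],[[0,0,0],[0,0,0]]]'| grep -E "^(t|pos|force|grip)"; python3 go.py 462.4 -405.1 115 30; python3 -c "
from m import *
for c in('side','top'):
    P=cloud(snap(c));print(c)
    for n,c in(('A',(.418,-.26)),('B',(.462,-.405))):
        show(P,c,.03,.074,.09,n+' ad');show(P,c,.03,.034,.044,n+' body')"
```

```text
t: 9.42
position: [0.4199, -0.2579, 0.0478]
tcp_rot: [[0.989, 0.148, 0.002], [0.148, -0.989, -0.001], [0.001, 0.001, -1.0]]
force: [-2.3, 2.1, 11.7]
t: 9.92
position: [0.4194, -0.2577, 0.0457]
tcp_rot: [[0.989, 0.148, -0.0], [0.148, -0.989, 0.0], [-0.0, -0.0, -1.0]]
force: [0.6, 0.5, -0.1]
gripper_width: 0.0849
t: 10.25
position: [0.4221, -0.2594, 0.1282]
tcp_rot: [[0.989, 0.148, 0.008], [0.148, -0.989, -0.005], [0.007, 0.006, -1.0]]
force: [-0.9, -0.6, -0.3]
gripper_width: 0.0852
shift(cur tool) [ 1.81 15.    1.43] after turn [-3.8  14.63  1.32] rotvec [ 0.008 -0.006 -0.375] yaw now 8.53 t 10.25 p [ 422.1 -259.4  128.2] F [-0.9 -0.6 -0.3] w 0.08522418986264299 0.0
side
A ad 168 z 0.0839 rect 419.1 -257.4 17.2 17.8 ang 7.2 circ [ 418.8 -256.9] 10.2
A body 359 z 0.0394 rect 418.2 -255.2 39.3 35.9 ang 1.5 circ [ 418.6 -257.3] 20.8
B ad 125 z 0.0834 rect 463.3 -403.5 16.9 18.5 ang 37.5 circ [ 462.6 -404. ] 10.7
B body 237 z 0.0392 rect 462.2 -399.3 33.4 38.4 ang 88.9 circ [ 462.5 -403.1] 20.6
top
A ad 2
A body 74 z 0.0371 rect 410.1 -268.5 14.5 37.6 ang 41.2 circ [ 414.2 -264.9] 18.9
B ad 106 z 0.0826 rect 462.2 -405.5 17.0 15.8 ang 32.7 circ [ 462.2 -405.8] 10.0
B body 309 z 0.0372 rect 461.2 -406.2 38.4 38.4 ang 2.1 circ [ 461.5 -405.5] 20.0
```

```bash
python3 -m pendant '[[[0,0,0],[0,0,-0.094]],[[0,0,0],[0,0,-0.094]],[[0,0,0],[0,0,-0.094]],[[0,0,0],[0,0,-0.093]],[[-0.6,2.48,0],[0,0,0]],[[-0.76,3.11,0],[0,0,0]],[[-0.76,3.11,0],[0,0,0]],[[-0.76,3.11,0.5],[0,0,0]],[[-0.76,3.11,0.8],[0,0,0]],[[0,0,1],[0,0,0]],[[0,0,0],[0,0,0]],[[0,0,0],[0,0,0]]]'| grep -E "^(t|pos|force|grip)"; python3 go.py 462.4 -404.9 46 30
```

```text
t: 11.35
position: [0.4611, -0.4035, 0.0986]
tcp_rot: [[0.866, 0.5, -0.004], [0.5, -0.866, 0.004], [-0.002, -0.005, -1.0]]
force: [-0.8, 0.3, 0.2]
gripper_width: 0.0855
shift(cur tool) [0.05 0.21 5.25] after turn [0.04 0.18 5.26] rotvec [-0.005  0.002 -0.   ] yaw now 29.99 t 11.35 p [ 461.1 -403.5   98.6] F [-0.8  0.3  0.2] w 0.08545283904201761 0.0
```

```bash
python3 -m pendant '[[[0.05,0.1,1.7],[0,0,0]],[[0,0,1.7],[0,0,0]],[[0,0,1.0],[0,0,0]],[[0,0,0.7],[0,0,0]],[[0,0,0],[0,0,0]],[[0,0,0],[0,0,0]]]' | grep -E "^(t|pos|force)"; python3 -m pendant '[[[0,0,0],[0,0,0]],[[0,0,0],[0,0,0]],[[0,0,0],[0,0,0]],[[0,0,0],[0,0,0]],[[0,0,0],[0,0,0]],[[0,0,0],[0,0,0]],[[0,0,0],[0,0,0]],[[0,0,0],[0,0,0]]]' 0; python3 go.py 610.5 -291 125 38.5
```

```text
t: 11.85
position: [0.4636, -0.4053, 0.0501]
tcp_rot: [[0.866, 0.501, -0.0], [0.501, -0.866, 0.0], [-0.0, -0.0, -1.0]]
force: [0.3, -0.3, 1.2]
t: 12.52
position: [0.4635, -0.4056, 0.05]
tcp_rot: [[0.866, 0.5, 0.0], [0.5, -0.866, 0.0], [0.0, -0.0, -1.0]]
force: [0.6, 0.2, 2.6]
gripper_width: 0.015
grasp_force: 59.7
shift(cur tool) [18.46 -2.57 -7.5 ] after turn [18.64  0.18 -7.5 ] rotvec [-0.    -0.    -0.148] yaw now 30.01 t 12.5167 p [ 463.5 -405.6   50. ] F [0.6 0.2 2.6] w 0.01496066171845677 59.68826651573181
```

```bash
python3 -m pendant '[[[0,0,-2],[0,0,0]],[[0,0,-3],[0,0,0]],[[0,0,-3],[0,0,-0.074]],[[0,0,-0.5],[0,0,-0.074]]]' |grep pos; python3 -m pendant '[[[2.4,0,0],[0,0,0]],[[3,0.05,0],[0,0,0]],[[3,0.05,0],[0,0,0]],[[3,0.05,0],[0,0,0]],[[3,0,0],[0,0,0]],[[2.6,0,0],[0,0,0]],[[1.6,0,0.5],[0,0,0]],[[0,0,1],[0,0,0]],[[0,0,0],[0,0,0]],[[0,0,0],[0,0,0]],[[0,0,0],[0,0,0]]]'| grep -E "^(t|pos|force|grip)"; python3 go.py 610.8 -290.3 105 38.5
```

```text
position: [0.4655, -0.4075, 0.1396]
t: 13.77
position: [0.6088, -0.2919, 0.1194]
tcp_rot: [[0.783, 0.621, -0.001], [0.621, -0.783, 0.0], [-0.001, -0.001, -1.0]]
force: [0.1, -0.3, -2.6]
gripper_width: 0.0155
shift(cur tool) [ 0.26 -0.01  1.44] after turn [ 0.26 -0.01  1.44] rotvec [-0.001  0.001 -0.001] yaw now 38.42 t 13.7667 p [ 608.8 -291.9  119.4] F [ 0.1 -0.3 -2.6] w 0.015530780008550465 59.12459850311279
```

```bash
python3 -m pendant '[[[0.2,0,0.9],[0,0,0]],[[0,0,0.6],[0,0,0]],[[0,0,0.3],[0,0,0]],[[0,0,0.2],[0,0,0]],[[0,0,0.1],[0,0,0]],[[0,0,0.1],[0,0,0]],[[0,0,0.1],[0,0,0]],[[0,0,0.1],[0,0,0]],[[0,0,0.1],[0,0,0]],[[0,0,0],[0,0,0]],[[0,0,0],[0,0,0]]]' | grep -E "^(t|pos|force)"; python3 go.py 610.8 -290.3 84 38.5
```

```text
t: 14.68
position: [0.6117, -0.2898, 0.095]
tcp_rot: [[0.783, 0.622, 0.0], [0.622, -0.783, -0.0], [0.0, 0.0, -1.0]]
force: [-0.0, 0.6, -2.4]
shift(cur tool) [-0.1  -0.02  1.1 ] after turn [-0.1  -0.02  1.1 ] rotvec [ 0. -0. -0.] yaw now 38.5 t 14.6833 p [ 611.7 -289.8   95. ] F [-0.   0.6 -2.4] w 0.015220413318171143 59.37203228473663
```

Already 3 mm below the perch height with no contact force: B is going on.

```bash
python3 -m pendant '[[[0,0,0.2],[0,0,0]],[[0,0,0.2],[0,0,0]],[[0,0,0.2],[0,0,0]],[[0,0,0],[0,0,0]]]' | grep -E "^(t|pos|force)"; python3 -m pendant '[[[0,0,0.15],[0,0,0]],[[0,0,0.15],[0,0,0]],[[0,0,0.1],[0,0,0]],[[0,0,0.1],[0,0,0]],[[0,0,0],[0,0,0]]]' | grep -E "^(t|pos|force|tcp)"
```

```text
t: 15.02
position: [0.6123, -0.29, 0.0939]
tcp_rot: [[0.783, 0.622, 0.003], [0.622, -0.783, -0.002], [0.002, 0.003, -1.0]]
force: [-5.1, 2.4, 18.8]
t: 15.43
position: [0.613, -0.2901, 0.0933]
tcp_rot: [[0.783, 0.622, 0.007], [0.622, -0.783, -0.003], [0.004, 0.006, -1.0]]
force: [-7.9, 5.6, 36.3]
```

```bash
python3 -c "
from workcell import monitor
print(monitor.state()['torque'])"; python3 -m pendant '[[[0,0,-0.8],[0,0,0]],[[-0.06,-0.08,0],[0,0,0]],[[-0.06,-0.08,0],[0,0,0]],[[0,0,0],[0,0,0]],[[0,0,0],[0,0,0]]]' | grep -E "^(t|pos|force)";python3 -c "
from workcell import monitor
print(monitor.state()['torque'])";  python3 -m pendant '[[[0,0,0.15],[0,0,0]],[[0,0,0.15],[0,0,0]],[[0,0,0],[0,0,0]],[[0,0,0],[0,0,0]]]' | grep -E "^(t|pos|force|tcp)";python3 -c "
from workcell import monitor
print(monitor.state()['torque'])"
```

```text
[ 1.27387929  2.32231266 -0.06147059]
t: 15.85
position: [0.6119, -0.2902, 0.0943]
tcp_rot: [[0.783, 0.622, 0.006], [0.622, -0.783, -0.003], [0.003, 0.006, -1.0]]
force: [1.9, 0.5, 10.9]
[ 0.17596823 -0.09149883 -0.0342129 ]
t: 16.18
position: [0.6122, -0.2903, 0.0939]
tcp_rot: [[0.783, 0.622, 0.008], [0.622, -0.783, -0.003], [0.004, 0.007, -1.0]]
force: [-2.5, 1.0, 22.4]
[0.51969806 0.61189257 0.06442235]
```

Stuck about 10 mm up, at the end of the taper, which fits the wrong 30° phase. I'll lift a little, turn −30° and lower again.

```bash
python3 -m pendant '[[[0,0,-1.0],[0,0,0]],[[0,0,0],[0,0,0.105]],[[0,0,0],[0,0,0.105]],[[0,0,0],[0,0,0.105]],[[0,0,0],[0,0,0.105]],[[0,0,0],[0,0,0.104]],[[0,0,0],[0,0,0]],[[0,0,0],[0,0,0]]]' | grep -E "^(t|pos|force)"; python3 go.py 610.8 -290.3 90 8.5
```

```text
t: 16.85
position: [0.6091, -0.2892, 0.0974]
tcp_rot: [[0.989, 0.15, -0.002], [0.15, -0.989, 0.001], [-0.002, -0.001, -1.0]]
force: [0.3, -0.5, -3.0]
shift(cur tool) [0.15 0.14 0.74] after turn [0.15 0.13 0.74] rotvec [-0.001  0.002  0.002] yaw now 8.62 t 16.85 p [ 609.1 -289.2   97.4] F [ 0.3 -0.5 -3. ] w 0.015215702367515299 59.33389484882355
```

```bash
python3 -m pendant '[[[0.12,0.1,0],[0,0,0]],[[0,0,0.15],[0,0,0]],[[0,0,0.15],[0,0,0]],[[0,0,0.15],[0,0,0]],[[0,0,0.1],[0,0,0]],[[0,0,0],[0,0,0]]]' | grep -E "^(t|pos|force)"; python3 -m pendant '[[[0,0,0.15],[0,0,0]],[[0,0,0.15],[0,0,0]],[[0,0,0],[0,0,0]]]' | grep -E "^(t|pos|force)"
```

```text
t: 17.35
position: [0.6107, -0.29, 0.0929]
tcp_rot: [[0.989, 0.147, -0.001], [0.147, -0.989, 0.0], [-0.001, -0.0, -1.0]]
force: [0.3, -0.7, -3.0]
t: 17.6
position: [0.6107, -0.29, 0.09]
tcp_rot: [[0.989, 0.147, -0.001], [0.147, -0.989, 0.0], [-0.0, -0.0, -1.0]]
force: [-0.9, 0.1, -1.8]
```

Free at z = 90 mm; the phase is right. Continuing down.

```bash
python3 -m pendant '[[[0,0,0.15],[0,0,0]],[[0,0,0.15],[0,0,0]],[[0,0,0.1],[0,0,0]],[[0,0,0],[0,0,0]]]' | grep -E "^(t|pos|force)"; python3 -m pendant '[[[0,0,0.1],[0,0,0]],[[0,0,0.1],[0,0,0]],[[0,0,0.1],[0,0,0]],[[0,0,0],[0,0,0]],[[0,0,0],[0,0,0]]]' | grep -E "^(t|pos|force)"
```

```text
t: 17.93
position: [0.6108, -0.2901, 0.086]
tcp_rot: [[0.989, 0.147, -0.001], [0.147, -0.989, 0.0], [-0.0, -0.0, -1.0]]
force: [0.3, -0.1, -2.9]
t: 18.35
position: [0.611, -0.2901, 0.084]
tcp_rot: [[0.989, 0.147, 0.001], [0.147, -0.989, -0.0], [0.0, 0.0, -1.0]]
force: [-1.0, 0.0, 1.9]
```

```bash
python3 -m pendant '[[[0,0,0.1],[0,0,0]],[[0,0,0],[0,0,0]],[[0,0,0],[0,0,0]],[[0,0,0],[0,0,0]],[[0,0,0],[0,0,0]]]'; python3 -c "
from h import *
s=snap('side','fin');cv2.imwrite('pics/fin2.png',cv2.resize(s['color'][150:375,200:500,::-1],(800,600)))"
```

```text
t: 18.77
position: [0.6111, -0.2902, 0.084]
tcp_rot: [[0.989, 0.147, 0.001], [0.147, -0.989, -0.001], [0.001, 0.001, -1.0]]
force: [-3.2, 2.3, 6.5]
gripper_width: 0.0153
grasp_force: 60.6
```

View pics/fin2.png

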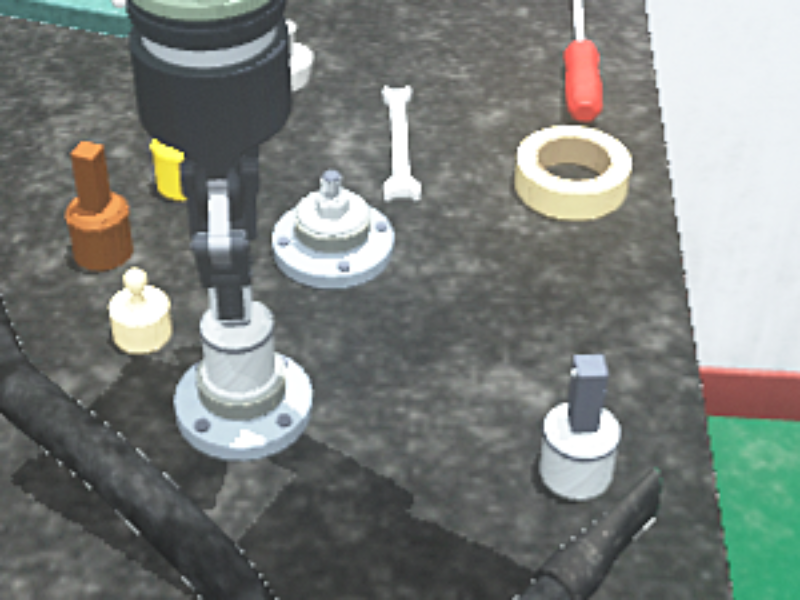

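Socket B sits upright with its rim on the left stand's washer at crop (238,385), still gripped. Socket A stands upright at (578,450), and the bystanders are undisturbed.

```bash
python3 -c "
from workcell import ticket
print(ticket.sign_off())"
```

```text
the job is handed in; nothing more can be done
None
```

Job handed in: the second socket I tried is fully seated and upright on the left-hand nut, still gripped. The first did not fit and is back upright on the worktop, with nothing else disturbed. While finding the turn that fits, I briefly pushed the second socket with about 36 N before backing off, so "without forcing" was not perfectly met at that moment.

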